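# Unlock the workbench carousel, bring the glue pot to the gate and hold it there

### The job

The six-cup carousel is locked by the slide bolt with the red knob on its side: draw the bolt fully back, then take the carousel by the wooden grip bar on its post and turn it until the cream glue pot stands in the middle of the gate, the opening in the rail between the two red balls. Finish still gripping the bar and holding the freely turning carousel still there, so that the lid can be unscrewed without the carousel running away. Everything stays in its cup, the pot upright, and the other things on the table are left alone.

Things in the scene. Friction and masses are not known exactly. Their poses are not given: they have to be found in the camera images.
- carousel: Fixed base of a six-cup carousel: round brown wooden foot 296 mm across, 14 mm thick. Origin on the table under the vertical turning axis. Front is -x: there the steel gallery rail (280 mm across, top 75 mm above the table) has the gate, an opening 105 mm wide between posts with red balls (tops 83 mm up). On the -y side an arm of the foot, 68 mm wide, reaches to y = -248 mm and carries the bolt.
- gate (a point): Fixed point of the base in the gate: 78 mm from the turning axis along the base's -x, 43 mm above the table. The glue pot's origin comes here when it stands in the middle of the gate.
- turntable: Turntable on the base, on a ball bearing: wooden disc 236 mm across (z = 26 to 38 mm), about 1.1 kg, with six white cups. Origin on the table under the axis; at the start parallel to the base. Turns freely nearly a full turn either way, runs on if left moving. At the start the bolt's nose stands between two steel ears on its rim (out to 136 mm from the axis) and blocks it.
- empty_cup (a point): Floor centre of the empty cup, at the turntable's -x side, in the gate at the start. The six cups: 67 mm across outside, 62 mm inside, rims 62 mm and floors 43 mm above the table, centres 78 mm from the axis, 60 degrees apart.
- grip (a point): Centre of the dark wooden grip bar on top of the turntable's steel post, on the turning axis, 171 mm above the table. The bar turns with the turntable: 84 mm long along the turntable's x, 16 mm thick along its y, 26 mm tall (158 to 184 mm above the table).
- bolt: Steel slide bolt: flat bar 84 mm long along its y, 12 mm wide, 8 mm thick, kept in a guide on the base's arm by two cross straps (tops 38 mm above the table), so it only slides along the base's y. Its y points to the turning axis. Origin under the bar's middle, 24 mm above the table. Locked it is 172 mm from the axis, fully drawn (outward, base's -y) 204 mm. Play 2 to 3 mm; pull straight.
- knob (a point): Middle of the bolt's upright round red knob, 59 mm above the table and 4 mm outward of the bolt's origin. The knob is 17 mm across, its grip part 43 to 76 mm above the table; it stops against the outer strap when fully drawn. The rail is open above the bolt, its ends about 66 mm either side of the bolt's line; the rail stands 140 mm from the axis, the locked knob 176 mm.
- glue_pot: Cream glue pot with a cream screw lid, 56 mm across, 70 mm tall, 0.08 to 0.17 kg, standing loose in one of the five other cups. Origin under its centre.
- ornament: Silver ball ornament, 52 mm across, 61 mm tall, standing loose in a cup. Origin under its centre.
- float_red: Red fishing float, 33 mm across, 38 mm tall, loose in a cup. Origin under its centre.
- float_white: White fishing float, 28 mm across, 33 mm tall, loose in a cup. Origin under its centre.
- amber_jar: Small amber glass jar with black cap and paper label, 48 mm across, 62 mm tall, standing loose in a cup. Origin under its centre.
- jar_1: Bystander: green stoneware jar, 150 mm across, 130 mm tall, at the back right. Origin under its centre.
- jar_3: Bystander: green stoneware jar, 120 mm across, 110 mm tall, at the left. Origin under its centre.
- tape_masking: Bystander: roll of masking tape lying flat, 104 mm across, 25 mm tall, right of the carousel near the table's front edge. Origin under its centre.
- marker: Bystander: white and green marker pen lying on the table right of the carousel, 135 mm long along its y, 17 mm thick. Origin under its centre.
- game_box: Bystander: printed box lying on the table by the microwave, 150 mm (its x) x 66 mm x 58 mm tall. Origin under its centre.
There are look-alikes about, which are no part of the job. Leave any yellow look-alike of the glue_pot alone.

How it is judged:
By the outcome, as a careful person would: the job done as asked, in the order asked, and still so for the second after the job is handed in, while the arm keeps its last pose, push and grip.
It also fails if it takes over 64 s, if anything falls off the work surface, if the arm or the gripper's body presses on something with over 40 N, if the wrist force passes 120 N, or if a joint passes its speed limit or range.

### The arm

A 6-joint arm with a two-finger parallel gripper is mounted at the origin on a cart in front of the work surface, level with it; the furniture and walls round the work are solid. World frame = base frame: x ahead of the robot, y to its left, z up, the work surface at z = 0. Lengths are in m, angles in rad, forces in N, time in s.
With the tool pointing down it reaches from about 0.275 to 0.875 m from the base axis. Payload 12.5 kg.
Tool frame: the origin (TCP) lies between the finger pads, 19 mm behind the fingertips; this is the grasp point; z points along the fingers, y is the line along which they close (so a half turn about z gives the same grasp; the last joint's range is limited). The gripper opens to 85 mm and grips with 20 to 120 N. Pads are 22 mm wide; open, the fingers measure 114 mm over their backs; the gripper's body (76 mm by 85 mm) begins 54 mm behind the grasp point. The pads swing forward as they close: fully open they stand 13 mm farther back than shut.
Start: joints at [-1.327, 0.351, 1.652, -0, 1.139, -0.085], TCP at [0.178, -0.521, 0.25] pointing down, gripper open.
Joint ranges: [-2.75, 2.75], [-0.79, 2.1], [0.01, 2.65], [-1.57, 4.71], [0.07, 3.14], [-2.87, 2.87]. Speed limits (rad/s): [2.22, 2.22, 2.79, 3.14, 3.14, 3.14].

### API

Orientations are given as a 3x3 rotation matrix whose columns are the frame's x, y, z axes.
In Python, from station import r gives the robot as it stands.
- The arm moves only by the tool arm_command, never from a script. Its argument "commands" is a list of rows, each a list of 5 numbers: the shift along the tool's x, y, z in cm, then the turn about the tool's z in rad, then the finger opening in cm, from 0 to 8.54. A call has exactly 8 rows; each row is the pose to reach, as a shift and turn from the pose commanded when the call began, along the tool's axes at that moment; what a row does not reach only later rows make up. A row lasts 1/12 s, in which the tool goes at most 41.7 mm and 7.16 degrees, less where a joint would pass 70% of its speed; a pose out of reach is approached as far as the arm can. A call with a gripper value outside its range is refused whole. The fingers move at their own pace and stop on an object; the grip force is fixed at half the most. Time passes only in rows, so rows that repeat a pose let the fingers close, or fill a call up. It gives the time, the measured TCP pose, the force, the opening and the grip force at its end, in the units of the state.
- r.state(): the state, without advancing time (a new reading comes with each control period).
- r.get_image(name): name is "scene" or "top"; returns the picture (400x640x3 uint8, red, green, blue); there is no depth.
- r.get_calibration(name): a dict with "fx", "fy", "cx", "cy" (pixels), "position" and "orientation" of the camera in the world. Camera axes: x right, y down, z forward; pixel columns grow to the right and rows downward; lengths in m; the calibration is good to about 2 mm. A picture is of the moment at which its call begins. get_calibration takes no time and is no camera call.
- r.sign_off(): hands the job in; it is judged then, once.
The state is a dict: "t": time; "joint_positions": joint angles; "joint_velocities": joint speeds; "joint_efforts": joint torques, N m; "position": TCP position; "ee_rot": TCP orientation; "contact_force": force on the tool from outside, world axes, zero at the start; "wrist_torque": the same for the moment, N m; "gripper_width": finger opening in m; "finger_force": force on a finger pad.
Only numpy, scipy, OpenCV 4.12 (cv2) and the standard library are available. Lean on these libraries where they do the work, as an engineer would, in place of code of your own. Each camera call takes 0.05 s, during which the arm holds its last target. There are 200 camera calls.

## Working session

There is one attempt and no reset: what is moved stays moved. The work goes in short steps, Python scripts to look and compute and a tool call to move; the robot and the scene stay as the last step left them, time stands still between calls to the robot, and variables do not carry over. Pictures are saved under pics/ and viewed, at most 10 in all, crops included, and the job is handed in when it is done.

Besides the shell and the picture viewer there is one more tool, called after ">>>" by a JSON object that holds its "fn" and its "kwargs". arm_command: Moves the arm, as the interface text tells. Its arguments: {"type":"object","properties":{"commands":{"type":"array","items":{"type":"array","items":{"type":"number"}}}},"required":["commands"]}

```bash
mkdir -p pics
python3 - <<'E'
from station import r
import cv2
for n in("scene","top"):
    cv2.imwrite(f"pics/{n}0.png",r.get_image(n)[:,:,::-1]); print(n,r.get_calibration(n))
s=r.state();print(s)
E
```

```text
scene {'fx': 488.49027633156015, 'fy': 488.49027633156015, 'cx': 324.64507069368574, 'cy': 197.56383044050483, 'position': array([-0.42551691,  0.58123769,  0.72358817]), 'orientation': array([[-0.47018204, -0.40813784,  0.78252946],
       [-0.88251494,  0.20756411, -0.42200061],
       [ 0.00980938, -0.88901105, -0.45778066]])}
top {'fx': 403.82363050600605, 'fy': 403.82363050600605, 'cx': 326.09328855526087, 'cy': 202.0865611239442, 'position': array([0.52695011, 0.00947615, 1.18191077]), 'orientation': array([[-0.01724108, -0.99711978,  0.07385727],
       [-0.9996434 ,  0.0186969 ,  0.01906542],
       [-0.02039141, -0.07350222, -0.99708656]])}
{'t': 0.1, 'joint_positions': array([-1.32659562e+00,  3.51182069e-01,  1.65234807e+00,  3.46093253e-06,
        1.13908599e+00, -8.46031893e-02]), 'joint_velocities': array([ 3.07467635e-05, -1.36198830e-03, -1.79590207e-03,  2.38026928e-04,
       -1.06854580e-03,  1.43248120e-04]), 'joint_efforts': array([ 4.10144230e-04, -5.06832433e+01, -2.91875499e+01, -8.90018146e-05,
        2.64112481e-03, -2.78949472e-05]), 'position': array([ 0.17755904, -0.52026562,  0.24951697]), 'ee_rot': array([[ 9.46429735e-01,  3.22909736e-01, -2.44406629e-04],
       [ 3.22909816e-01, -9.46429217e-01,  9.93869964e-04],
       [ 8.96167128e-05, -1.01954939e-03, -9.99999476e-01]]), 'contact_force': array([ 0.14214936,  0.26920207, -0.71149435]), 'wrist_torque': array([0.00796753, 0.02841494, 0.0400999 ]), 'finger_force': 0.0, 'gripper_width': 0.08518515225386271}
```

View pics/scene0.png

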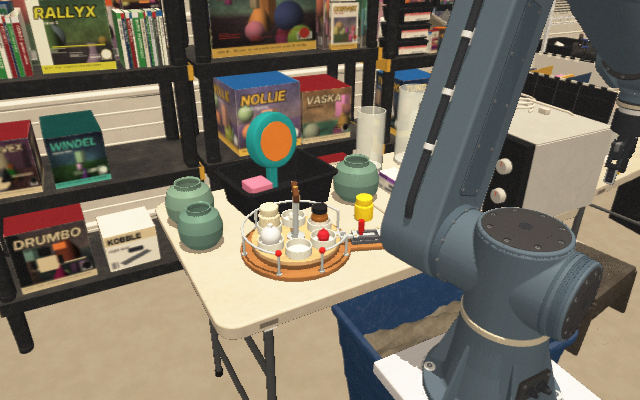

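View pics/top0.png

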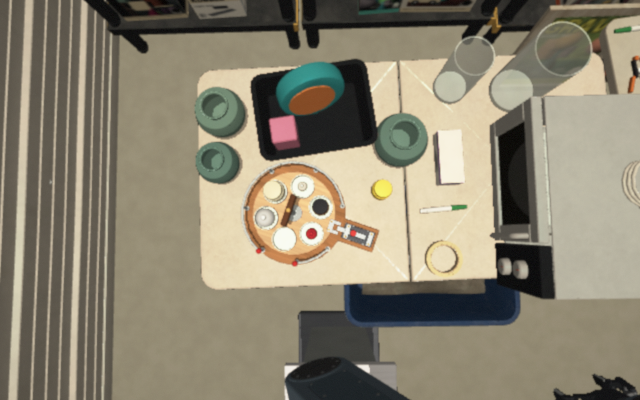

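Top view: carousel centred around (294,213). Glue pot candidates are the cream pot in a cup at (275,190) and the yellow look-alike on the table at (382,188). The knob candidate is the red one on the bolt near (352,234); the red float at (312,233) and the gate balls at (259,251) and (295,263) are also red. I'll check these in a close crop.

Run:
```python
import cv2
a=cv2.imread("pics/top0.png")[155:275,235:395]
cv2.imwrite("pics/c0.png",cv2.resize(a,None,fx=5,fy=5,interpolation=cv2.INTER_CUBIC))
```

```text
(no output)
```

View pics/c0.png

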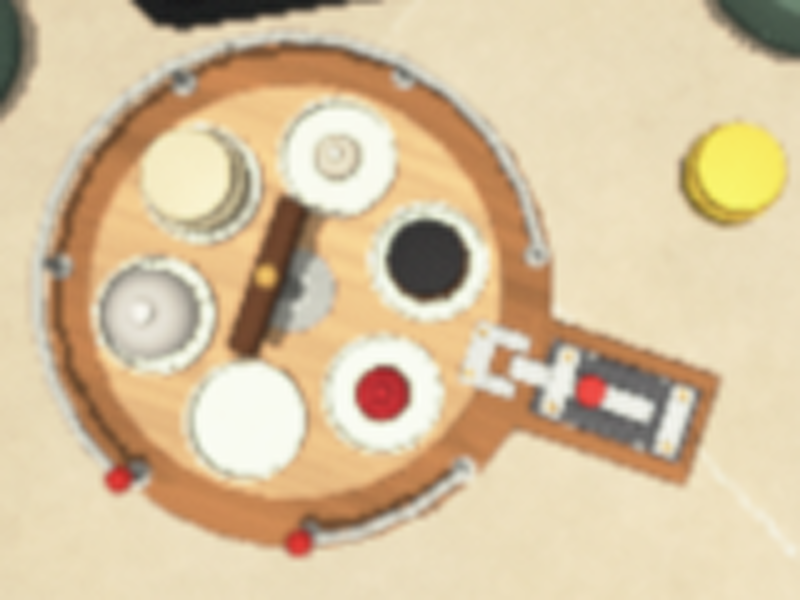

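The crop confirms it: cream pot lid at crop (187,175) stands two cups past the ornament from the empty cup (247,420). The red knob is at (592,390), the grip bar centre at (267,275), and the gate balls at (119,480) and (299,542).

```bash
cat > h.py <<'E'
from station import r
import numpy as np
from scipy.optimize import least_squares
def proj(n,P):
    c=r.get_calibration(n);p=(np.atleast_2d(P)-c["position"])@c["orientation"]
    return np.c_[c["fx"]*p[:,0]/p[:,2]+c["cx"],c["fy"]*p[:,1]/p[:,2]+c["cy"]]
def unproj(n,u,v,z):
    c=r.get_calibration(n);d=c["orientation"]@[(u-c["cx"])/c["fx"],(v-c["cy"])/c["fy"],1]
    return c["position"]+d*(z-c["position"][2])/d[2]
def base(p,L):
    c,s=np.cos(p[2]),np.sin(p[2]);L=np.atleast_2d(np.array(L,float))
    return np.c_[p[0]+c*L[:,0]-s*L[:,1],p[1]+s*L[:,0]+c*L[:,1],L[:,2]]
E
python3 - <<'E'
from h import *
crop=np.array([[267,275],[119,480],[299,542],[592,390],[247,420],[341,157],[428,258],[205,183]])
uv=(crop+.5)/5-.5+[235,155]
g=-np.sqrt(.140**2-.0525**2)
a=np.radians
cup=lambda d:[.078*np.cos(a(d)),.078*np.sin(a(d)),.062]
L=[[0,0,.184],[g,.0525,.08],[g,-.0525,.08],[0,-.176,.074],cup(180),cup(0),cup(-60),cup(60)]
f=lambda p:(proj("top",base(p,L))-uv).ravel()
s=least_squares(f,[.5,.1,-.2]);print(s.x,s.fun.reshape(-1,2).round(1))
print("knob",base(s.x,[0,-.176,.059]),"pot world",unproj("top",*((np.array([187,175])+.5)/5-.5+[235,155]),.113))
p=unproj("top",*((np.array([187,175])+.5)/5-.5+[235,155]),.113)-[*s.x[:2],0]
print("pot r,ang in base",np.hypot(*p[:2]),np.degrees(np.arctan2(p[1],p[0])-s.x[2]))
E
```

```text
[ 0.58401143  0.12307068 -0.35136107] [[ 0.1 -0. ]
 [ 0.  -0.2]
 [ 0.3  0.2]
 [ 0.3  0.2]
 [-0.3 -0. ]
 [-0.4 -0.4]
 [ 0.5  0.5]
 [-0.6 -0.3]]
knob [[ 0.52343645 -0.04217662  0.059     ]] pot world [0.64223477 0.17366994 0.113     ]
pot r,ang in base 0.0771378143854029 61.12392879329268
```

>>> {"fn": "arm_command", "kwargs": {"commands": [[2.2,-3.4,0,-0.11,6],[4.4,-6.8,0,-0.22,6],[6.6,-10.2,0,-0.33,6],[8.8,-13.6,0,-0.44,6],[12.4,-15.5,0,-0.55,6],[16,-17.3,0,-0.66,6],[19.5,-19.2,0,-0.78,6],[23.1,-21.1,0,-0.89,6]]}}

```text
t: 0.77
position: [0.3288, -0.2445, 0.2501]
ee_rot: [[0.34, 0.941, 0.0], [0.941, -0.34, -0.0], [-0.0, 0.0, -1.0]]
contact_force: [0.7, -0.6, -0.5]
gripper_width: 0.0598
finger_force: 0.0
```

```bash
cat > go.py <<'E'
from h import *
import sys
# usage: go.py x y z toolyangle -> shift cm & turn
def go(x,y,z,ang):
    s=r.state();R=s["ee_rot"];d=R.T@(np.array([x,y,z])-s["position"])*100
    a=np.arctan2(R[1,1],R[0,1]);t=-(ang-a);t=(t+np.pi)%(2*np.pi)-np.pi
    print("shift",d.round(2),"turn",round(t,3),"q6",s["joint_positions"][5].round(2),"pos",s["position"].round(4),"F",s["contact_force"].round(1),"w",round(s["gripper_width"],4),s["finger_force"],"t",s["t"])
go(*map(float,sys.argv[1:]))
E
python3 go.py .5234 -.0422 .12 -.3514
```

```text
shift [25.64 11.43 13.01] turn 0.005 q6 -0.41 pos [ 0.3288 -0.2445  0.2501] F [ 0.7 -0.6 -0.5] w 0.0598 0.0 t 0.7667
```

>>> {"fn": "arm_command", "kwargs": {"commands": [[3.6,1.6,0,0,6],[7.2,3.2,1,0,6],[10.8,4.8,3,0,6],[14.4,6.4,5,0,6],[18,8,7,0,6],[21.4,9.5,9,0,6],[24.5,10.9,11,0,6],[25.6,11.4,13,0,6]]}}

```text
t: 1.43
position: [0.5256, -0.0425, 0.1191]
ee_rot: [[0.343, 0.939, 0.002], [0.939, -0.343, 0.0], [0.001, 0.001, -1.0]]
contact_force: [0.4, -0.7, 0.2]
gripper_width: 0.06
finger_force: 0.0
```

```bash
python3 go.py .5234 -.0422 .063 -.3514
python3 - <<'E'
from station import r
import cv2,numpy as np
a=r.get_image("scene")[:,:,::-1][170:290,220:420];b=r.get_image("top")[:,:,::-1][165:275,280:420]
cv2.imwrite("pics/c1.png",np.vstack([cv2.resize(a,(600,320)),cv2.resize(b,(600,280))][:1]+[cv2.resize(b,(600,280))]))
E
```

```text
shift [-0.05 -0.23  5.6 ] turn 0.001 q6 0.18 pos [ 0.5256 -0.0425  0.1191] F [ 0.4 -0.7  0.2] w 0.06 0.0 t 1.4333
```

View pics/c1.png

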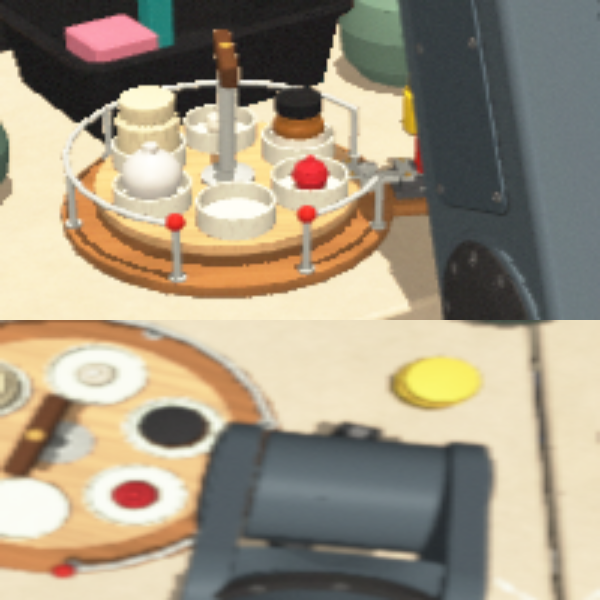

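The arm hides the knob in both views. The carousel is undisturbed: pot still upright, balls in place. I'll go down by the measured numbers.

>>> {"fn": "arm_command", "kwargs": {"commands": [[0,0,1,0,6],[0,0,2,0,6],[0,0,3,0,6],[0,0,4,0,6],[0,0,5,0,6],[0,0,5.6,0,6],[0,0,5.6,0,6],[0,0,5.6,0,6]]}}

```text
t: 2.2
position: [0.5233, -0.0453, 0.0638]
ee_rot: [[0.345, 0.939, -0.0], [0.939, -0.345, 0.0], [-0.0, -0.0, -1.0]]
contact_force: [-0.3, -0.4, 0.3]
gripper_width: 0.0597
finger_force: 0.0
```

```bash
python3 go.py .5234 -.0422 .063 -.3514
```

```text
shift [ 0.3  -0.1   0.08] turn -0.001 q6 0.18 pos [ 0.5233 -0.0453  0.0638] F [-0.3 -0.4  0.3] w 0.0597 0.0 t 2.2
```

>>> {"fn": "arm_command", "kwargs": {"commands": [[0.3,-0.1,0,0,4],[0.3,-0.1,0,0,2.5],[0.3,-0.1,0,0,1],[0.3,-0.1,0,0,1],[0.3,-0.1,0,0,1],[0.3,-0.1,0,0,1],[0.3,-0.1,0,0,1],[0.3,-0.1,0,0,1]]}}

```text
t: 2.87
position: [0.5237, -0.042, 0.0645]
ee_rot: [[0.345, 0.939, 0.001], [0.939, -0.345, 0.0], [0.0, 0.001, -1.0]]
contact_force: [-1.2, 1.3, 5.8]
gripper_width: 0.0153
finger_force: 58.6
```

>>> {"fn": "arm_command", "kwargs": {"commands": [[-0.3,0,0,0,1],[-0.7,0,0,0,1],[-1.1,0,0,0,1],[-1.5,0,0,0,1],[-1.9,0,0,0,1],[-2.3,0,0,0,1],[-2.7,0,0,0,1],[-2.7,0,0,0,1]]}}

```text
t: 3.53
position: [0.5145, -0.0681, 0.0645]
ee_rot: [[0.345, 0.939, 0.001], [0.939, -0.345, -0.0], [0.0, 0.001, -1.0]]
contact_force: [-1.4, -1.5, 5.5]
gripper_width: 0.0154
finger_force: 58.7
```

```bash
python3 go.py .5124 -.0722 .063 -.3514
```

```text
shift [-0.46 -0.06  0.15] turn -0.001 q6 0.13 pos [ 0.5145 -0.0681  0.0645] F [-1.4 -1.5  5.5] w 0.0154 58.71353088878095 t 3.5333
```

Still gripped. I'll pull the rest until it meets the stop.

>>> {"fn": "arm_command", "kwargs": {"commands": [[-0.2,0,0,0,1],[-0.4,0,0,0,1],[-0.5,0,0,0,1],[-0.6,0,0,0,1],[-0.7,0,0,0,1],[-0.8,0,0,0,1],[-0.8,0,0,0,1],[-0.8,0,0,0,1]]}}

```text
t: 4.2
position: [0.5119, -0.0751, 0.0645]
ee_rot: [[0.345, 0.939, 0.002], [0.939, -0.345, -0.0], [0.0, 0.002, -1.0]]
contact_force: [2.0, 2.4, 5.9]
gripper_width: 0.015
finger_force: 58.6
```

```bash
python3 go.py .5124 -.0722 .063 -.3514
```

```text
shift [ 0.29 -0.06  0.15] turn -0.001 q6 0.12 pos [ 0.5119 -0.0751  0.0645] F [2.  2.4 5.9] w 0.015 58.633836787194014 t 4.2
```

>>> {"fn": "arm_command", "kwargs": {"commands": [[-0.1,0,0,0,1],[-0.2,0,0,0,1],[-0.2,0,0,0,1],[-0.2,0,0,0,1],[-0.2,0,0,0,1],[-0.2,0,0,0,1],[-0.2,0,0,0,1],[-0.2,0,0,0,1]]}}

```text
t: 4.87
position: [0.5113, -0.077, 0.0645]
ee_rot: [[0.345, 0.939, 0.002], [0.939, -0.345, -0.0], [0.0, 0.002, -1.0]]
contact_force: [0.9, 2.7, 5.6]
gripper_width: 0.0154
finger_force: 58.6
```

>>> {"fn": "arm_command", "kwargs": {"commands": [[0,0,0,0,5],[0,0,0,0,5],[0,0,0,0,5],[0,0,0,0,5],[0,0,-1,0,5],[0,0,-4,0,5],[0,0,-8,0,5],[0,0,-12,0,5]]}}

```text
t: 5.53
position: [0.51, -0.0767, 0.1856]
ee_rot: [[0.345, 0.939, -0.002], [0.939, -0.345, 0.0], [-0.0, -0.002, -1.0]]
contact_force: [1.7, -0.3, 0.3]
gripper_width: 0.0499
finger_force: 0.0
```

```bash
python3 go.py .584 .1231 .25 -1.9222
```

```text
shift [21.3   0.05 -6.45] turn 1.57 q6 0.11 pos [ 0.51   -0.0767  0.1856] F [ 1.7 -0.3  0.3] w 0.0499 0.0 t 5.5333
```

>>> {"fn": "arm_command", "kwargs": {"commands": [[0,0,-4,0.12,7],[0,0,-6.5,0.24,7],[3.5,0,-6.5,0.36,7],[7.5,0,-6.5,0.48,7],[11.5,0,-6.5,0.6,7],[15.5,0,-6.5,0.72,7],[19,0,-6.5,0.84,7],[21.3,0,-6.5,0.96,7]]}}

```text
t: 6.2
position: [0.5846, 0.1263, 0.2498]
ee_rot: [[0.965, 0.262, 0.001], [0.262, -0.965, 0.001], [0.001, -0.0, -1.0]]
contact_force: [0.1, -0.3, 0.1]
gripper_width: 0.0703
finger_force: 0.0
```

>>> {"fn": "arm_command", "kwargs": {"commands": [[0,0,0,0.12,7],[0,0,0,0.24,7],[0,0,0,0.36,7],[0,0,0,0.48,7],[0,0,0,0.61,7],[0,0,0,0.61,7],[0,0,0,0.61,7],[0,0,0,0.61,7]]}}

```text
t: 6.87
position: [0.5841, 0.1231, 0.2493]
ee_rot: [[0.944, -0.33, 0.0], [-0.33, -0.944, 0.0], [0.0, -0.0, -1.0]]
contact_force: [-0.3, 0.0, 0.4]
gripper_width: 0.0699
finger_force: 0.0
```

```bash
python3 go.py .584 .1231 .174 -1.9222;python3 - <<'E'
from h import *
import cv2
print([proj("top",base([.584,.1231,-.3514],[0,-y,.074]))[0].round(1) for y in(.176,.208)])
a=r.get_image("scene")[:,:,::-1][170:290,220:420];b=r.get_image("top")[:,:,::-1][180:270,300:420]
cv2.imwrite("pics/c2.png",np.vstack([cv2.resize(a,(400,240)),cv2.resize(b,(480,360))[:,:400]]))
E
```

```text
shift [-0.01  0.    7.53] turn 0.015 q6 2.04 pos [0.5841 0.1231 0.2493] F [-0.3  0.   0.4] w 0.0699 0.0 t 6.8667
[array([353.3, 232.8]), array([364.4, 236.7])]
```

View pics/c2.png

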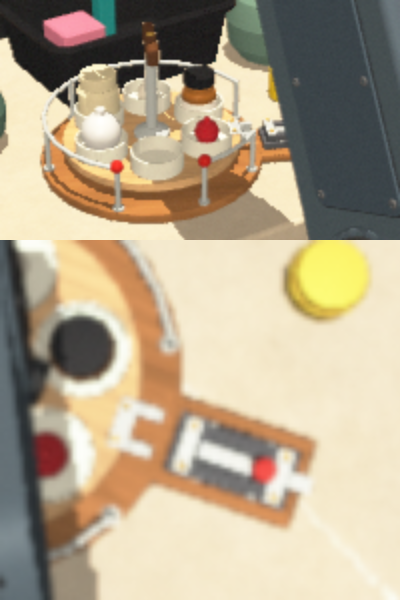

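The knob is now at top (365.6,237.1), against the predicted (364.4,236.7) for fully drawn, and the nose is clear of the ears. Now down onto the grip bar.

>>> {"fn": "arm_command", "kwargs": {"commands": [[0,0,1.5,0.015,7],[0,0,3,0.015,7],[0,0,4.5,0.015,6],[0,0,6,0.015,5],[0,0,7,0.015,4],[0,0,7.7,0.015,4],[0,0,7.7,0.015,4],[0,0,7.7,0.015,4]]}}

```text
t: 7.63
position: [0.5843, 0.1232, 0.1723]
ee_rot: [[0.938, -0.348, 0.0], [-0.348, -0.938, 0.0], [0.0, -0.0, -1.0]]
contact_force: [-0.4, -1.2, -0.1]
gripper_width: 0.04
finger_force: 0.0
```

>>> {"fn": "arm_command", "kwargs": {"commands": [[0,0,0,0,3],[0,0,0,0,2],[0,0,0,0,1],[0,0,0,0,1],[0,0,0,0,1],[0,0,0,0,1],[0,0,0,0,1],[0,0,0,0,1]]}}

```text
t: 8.3
position: [0.5845, 0.1233, 0.1729]
ee_rot: [[0.938, -0.348, 0.001], [-0.348, -0.938, 0.0], [0.001, -0.001, -1.0]]
contact_force: [-0.3, 1.2, 5.7]
gripper_width: 0.0151
finger_force: 60.3
```

```bash
python3 go.py .584 .1231 .172 -1.9222
```

```text
shift [-0.04  0.04  0.09] turn -0.004 q6 2.06 pos [0.5845 0.1233 0.1729] F [-0.3  1.2  5.7] w 0.0151 60.26675820350647 t 8.3
```

>>> {"fn": "arm_command", "kwargs": {"commands": [[0,0,0,-0.005,1],[0,0,0,-0.015,1],[0,0,0,-0.03,1],[0,0,0,-0.05,1],[0,0,0,-0.08,1],[0,0,0,-0.11,1],[0,0,0,-0.145,1],[0,0,0,-0.18,1]]}}

```text
t: 8.97
position: [0.5846, 0.1234, 0.1729]
ee_rot: [[0.985, -0.173, 0.002], [-0.173, -0.985, 0.001], [0.001, -0.001, -1.0]]
contact_force: [-0.8, 2.7, 5.8]
gripper_width: 0.0152
finger_force: 60.2
```

>>> {"fn": "arm_command", "kwargs": {"commands": [[0,0,0,-0.035,1],[0,0,0,-0.07,1],[0,0,0,-0.105,1],[0,0,0,-0.14,1],[0,0,0,-0.175,1],[0,0,0,-0.21,1],[0,0,0,-0.245,1],[0,0,0,-0.28,1]]}}

```text
t: 9.63
position: [0.5846, 0.1237, 0.1729]
ee_rot: [[0.994, 0.106, 0.002], [0.106, -0.994, 0.001], [0.002, -0.001, -1.0]]
contact_force: [-1.6, 2.9, 4.3]
gripper_width: 0.0151
finger_force: 60.2
```

```bash
python3 go.py .584 .1231 .172 .1722
```

```text
shift [-0.06  0.05  0.09] turn -1.637 q6 1.59 pos [0.5846 0.1237 0.1729] F [-1.6  2.9  4.3] w 0.0151 60.16899526119232 t 9.6333
```

>>> {"fn": "arm_command", "kwargs": {"commands": [[0,0,0,-0.035,1],[0,0,0,-0.07,1],[0,0,0,-0.105,1],[0,0,0,-0.14,1],[0,0,0,-0.175,1],[0,0,0,-0.21,1],[0,0,0,-0.245,1],[0,0,0,-0.28,1]]}}

```text
t: 10.3
position: [0.5845, 0.124, 0.1729]
ee_rot: [[0.926, 0.377, 0.002], [0.377, -0.926, 0.001], [0.002, -0.001, -1.0]]
contact_force: [-1.1, 4.8, 5.9]
gripper_width: 0.0152
finger_force: 60.2
```

>>> {"fn": "arm_command", "kwargs": {"commands": [[0,0,0,-0.035,1],[0,0,0,-0.07,1],[0,0,0,-0.105,1],[0,0,0,-0.14,1],[0,0,0,-0.175,1],[0,0,0,-0.21,1],[0,0,0,-0.245,1],[0,0,0,-0.28,1]]}}

```text
t: 10.97
position: [0.5844, 0.1242, 0.1729]
ee_rot: [[0.786, 0.618, 0.001], [0.618, -0.786, 0.002], [0.002, -0.001, -1.0]]
contact_force: [-2.4, 6.8, 6.5]
gripper_width: 0.0152
finger_force: 60.3
```

>>> {"fn": "arm_command", "kwargs": {"commands": [[0,0,0,-0.035,1],[0,0,0,-0.07,1],[0,0,0,-0.105,1],[0,0,0,-0.14,1],[0,0,0,-0.175,1],[0,0,0,-0.21,1],[0,0,0,-0.245,1],[0,0,0,-0.28,1]]}}

```text
t: 11.63
position: [0.5842, 0.1244, 0.1729]
ee_rot: [[0.585, 0.811, 0.001], [0.811, -0.585, 0.002], [0.002, -0.001, -1.0]]
contact_force: [-2.9, 7.8, 7.3]
gripper_width: 0.0153
finger_force: 60.4
```

>>> {"fn": "arm_command", "kwargs": {"commands": [[0,0,0,-0.035,1],[0,0,0,-0.07,1],[0,0,0,-0.105,1],[0,0,0,-0.14,1],[0,0,0,-0.175,1],[0,0,0,-0.21,1],[0,0,0,-0.245,1],[0,0,0,-0.28,1]]}}

```text
t: 12.3
position: [0.5839, 0.1245, 0.1729]
ee_rot: [[0.338, 0.941, 0.0], [0.941, -0.338, 0.002], [0.002, -0.001, -1.0]]
contact_force: [-4.6, 8.2, 9.1]
gripper_width: 0.0153
finger_force: 60.5
```

>>> {"fn": "arm_command", "kwargs": {"commands": [[0,0,0,-0.035,1],[0,0,0,-0.07,1],[0,0,0,-0.105,1],[0,0,0,-0.14,1],[0,0,0,-0.175,1],[0,0,0,-0.21,1],[0,0,0,-0.245,1],[0,0,0,-0.28,1]]}}

```text
t: 12.97
position: [0.5837, 0.1245, 0.1729]
ee_rot: [[0.064, 0.998, -0.0], [0.998, -0.064, 0.002], [0.002, -0.001, -1.0]]
contact_force: [-6.6, 9.0, 8.3]
gripper_width: 0.0152
finger_force: 60.7
```

```bash
python3 go.py .584 .1231 .172 .1722
```

```text
shift [-0.14  0.04  0.09] turn -0.236 q6 0.19 pos [0.5837 0.1245 0.1729] F [-6.6  9.   8.3] w 0.0152 60.664198994636536 t 12.9667
```

>>> {"fn": "arm_command", "kwargs": {"commands": [[0,0,0,-0.035,1],[0,0,0,-0.07,1],[0,0,0,-0.105,1],[0,0,0,-0.135,1],[0,0,0,-0.165,1],[0,0,0,-0.19,1],[0,0,0,-0.21,1],[0,0,0,-0.22,1]]}}

```text
t: 13.63
position: [0.5835, 0.1245, 0.1729]
ee_rot: [[-0.155, 0.988, -0.001], [0.988, 0.155, 0.002], [0.002, -0.001, -1.0]]
contact_force: [-7.8, 9.8, 10.2]
gripper_width: 0.0148
finger_force: 60.8
```

>>> {"fn": "arm_command", "kwargs": {"commands": [[0,0,0,-0.007,1],[0,0,0,-0.01,1],[0,0,0,-0.01,1],[0,0,0,-0.01,1],[0,0,0,-0.01,1],[0,0,0,-0.01,1],[0,0,0,-0.01,1],[0,0,0,-0.01,1]]}}

```text
t: 14.3
position: [0.5835, 0.1246, 0.1729]
ee_rot: [[-0.163, 0.987, -0.001], [0.987, 0.163, 0.002], [0.002, -0.001, -1.0]]
contact_force: [-9.3, 8.8, 9.9]
gripper_width: 0.0152
finger_force: 60.8
```

```bash
python3 go.py .584 .1231 .172 .1722
python3 - <<'E'
from h import *
import cv2
p=[.584,.1231,-.3514]
for n in("scene","top"): print(n,proj(n,base(p,[[-.078,0,.113],[-.078,0,.062],[-.078,0,.043]])).round(1))
a=r.get_image("scene")[:,:,::-1][180:280,230:390];b=r.get_image("top")[:,:,::-1][160:280,230:400]
cv2.imwrite("pics/c3.png",cv2.resize(a,(800,500),interpolation=cv2.INTER_CUBIC));cv2.imwrite("pics/c4.png",cv2.resize(b,(800,565),interpolation=cv2.INTER_CUBIC))
E
```

```text
shift [-0.15  0.03  0.09] turn -0.008 q6 -0.03 pos [0.5835 0.1246 0.1729] F [-9.3  8.8  9.9] w 0.0152 60.821970105171204 t 14.3
scene [[297.8 226.7]
 [298.1 244.3]
 [298.2 250.7]]
top [[281.3 238.9]
 [283.7 238.6]
 [284.6 238.5]]
```

View pics/c3.png

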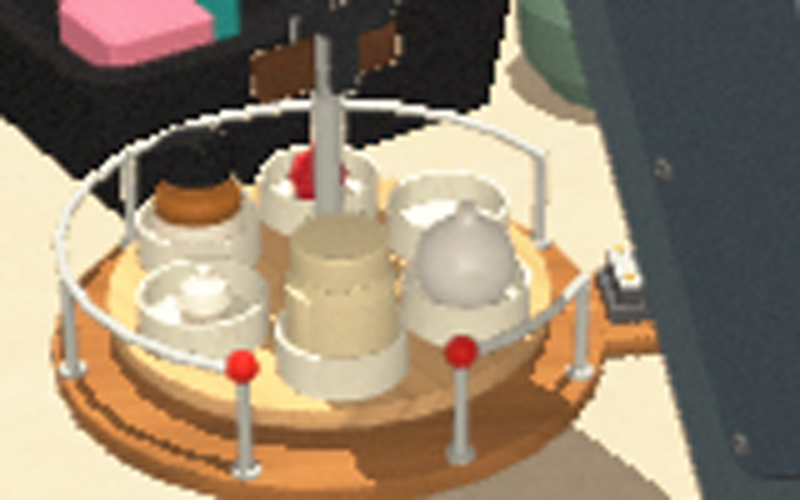

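View pics/c4.png

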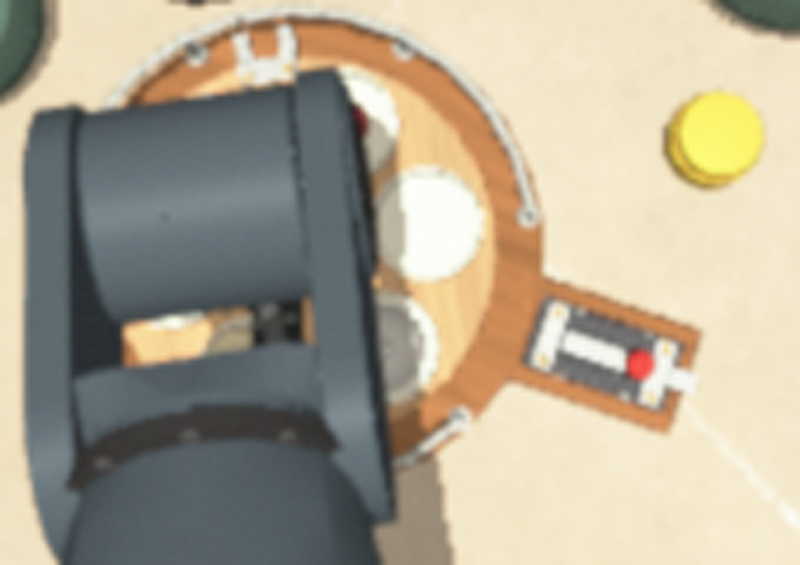

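In the scene view the lid top centre is at (298.0,227.5), against (297.8,226.7) expected at the gate. The pot is upright, every item is in its cup, the bolt is drawn, and the bar is still gripped at 60 N.

```bash
python3 -c "
from station import r
print(abs(r.state()['joint_velocities']).max()); print(r.sign_off())"
```

```text
0.0016392142710214223
the job is handed in; nothing more can be done
None
```

I handed the job in at about 14 s: the bolt is fully drawn, the cream glue pot stands upright within about 2 mm of the middle of the gate, and the gripper still holds the bar with the carousel at rest.

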